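# Clear and level the marking-off plate

### The arm

A 6-joint arm with a two-finger parallel gripper is mounted at the origin on the work surface. World frame = base frame: x ahead of the robot, y to its left, z up, the work surface at z = 0. Lengths are in m, angles in rad, forces in N, time in s.
With the tool pointing down it reaches from about 0.275 to 0.725 m from the base axis. Payload 5.6 kg.
Tool frame: the origin (TCP) lies on the centre line of the jaws, within the pads' length; the fingertips stand 22 mm ahead of it and the grasp point (between the pads) lies 3 mm ahead of it; z points along the fingers, y is the line along which they close (so a half turn about z gives the same grasp; the last joint's range is limited). The gripper opens to 85 mm and grips with 20 to 120 N. Pads are 22 mm wide; open, the fingers measure 114 mm over their backs; the gripper's body (76 mm by 85 mm) begins 54 mm behind the grasp point. The pads swing forward as they close: fully open they stand 13 mm farther back than shut.
Start: joints at [-1.061, 0.255, 0.108, 0, -1.424, -0.285], TCP at [0.123, -0.536, 0.253] pointing down, gripper open.
Joint ranges: [-2.95, 2.95], [-1.21, 1.97], [-1.09, 1.5], [-2.87, 1.71], [-2.94, -0.07], [-3.05, 3.05]. Speed limits (rad/s): [2.57, 2.57, 3.14, 3.14, 3.14, 3.14].

### API

Orientations are given as a unit quaternion [w, x, y, z].
In Python, from plant import readout, read_camera, camera_model, env gives the robot as it stands.
- The arm moves only by the tool apply_moves, never from a script. Its argument "motion" is one flat list of numbers, 7 for each row, row after row: the shift along the world's x, y, z in m, then the turn, a rotation vector about the world's x, y, z in degrees, then the finger opening in m, from 0 to 0.0854. A call has 1 to 10 rows; each row is the pose to reach, as a shift and turn from the pose commanded when the call began; what a row does not reach only later rows make up. A row lasts 1/8 s, in which the tool goes at most 62.5 mm and 10.7 degrees, less where a joint would pass 70% of its speed; a pose out of reach is approached as far as the arm can. A call with a gripper value outside its range is refused whole. The fingers move at their own pace and stop on an object; "squeeze" is the grip in N (left out, the last holds). Time passes only in rows, so rows that repeat a pose let the fingers close. It gives the time, the measured TCP pose, the force, the opening and the grip force at its end, in the units of the state.
- readout.sense(): the state, without advancing time (a new reading comes with each control period).
- read_camera(name): name is "scene" or "top" or "wrist"; returns the picture (480x640x3 uint8, red, green, blue); there is no depth.
- camera_model(name): a dict with "K" (3x3 intrinsics, pixels), "k1" (the pictures are not rectified: a ray, as slopes to the right and down, at radius r is drawn at 1 + k1 r^2 times it, then the intrinsics apply), "rvec" (rotation vector, rad) and "tvec" (3), from world to camera coordinates, as OpenCV has them; the wrist camera has in their place "mount" (4x4, takes a point from camera to tool coordinates, whose origin is the TCP and whose axes are the flange's). Camera axes: x right, y down, z forward; pixel columns grow to the right and rows downward; lengths in m; the calibration is good to about 2 mm. A picture is of the moment at which its call begins: read the wrist's pose just before it. camera_model takes no time and is no camera call.
- env.finish_job(): hands the job in; it is judged then, once.
The state is a dict: "time_s": time; "joints": joint angles; "qvel": joint speeds; "effort": joint torques, N m; "position": TCP position; "tcp_rot": TCP orientation; "ft_force": force on the tool from outside, world axes, zero at the start; "wrist_torque": the same for the moment, N m; "grip_width": opening from 0.0 (shut) to 1.0 (fully open); "grasp_force": force on a finger pad.
Only numpy, scipy, OpenCV 4.12 (cv2) and the standard library are available. Lean on these libraries where they do the work, as an engineer would, in place of code of your own. Each camera call takes 0.05 s, during which the arm holds its last target. There are 200 camera calls.

### The job

Get the marking-off plate ready for checking pot stands: with the scraper block, sweep every saw offcut off the plate into the chip pan at its end (the burrs are sharp, so do not take hold of offcuts on the plate; one that misses the pan may be picked up and dropped in) and stand the scraper back on its rubber mat. Once the plate is clear, lay the level on it lengthwise, along the plate's long side, let go of it, and push the tall wedge, thin end first, under the left end of the plate beside the short foot until the bubble is centred between its lines. Then lay the level back on the middle of its felt pad, leaving the wedge in place; do not shove the plate about and leave the other tools alone.

Things in the scene. Friction and masses are not known exactly. Their poses are not given: they have to be found in the camera images.
- plate: dark steel marking-off plate, loose, 4.2 kg, 220 (x) x 280 (y) x 10 mm. Three rubber feet: two 18 mm high at x,y -90,-120 and 90,0 mm, one only 10 mm high at -90,120 (near left corner, towards the robot): it leans 0.04 rad down to that corner; raising the corner 8 mm levels it both ways. Origin: mid-plate, 28 mm below the top face, 18 mm below the underside; z normal to the face
- low_corner (a point): on the lower edge of the plate's left (+y) end, 60 mm from the near corner, clear of the short foot: the wedge goes in here, thin end first, along the plate's -y. Gap to the bench 9.5 mm at the start, 18 mm when level. Driving the wedge takes 10 to 20 N; friction holds wedge and plate where they are left
- pan: chip pan of bright sheet steel, fixed, 6 mm from the plate's right (-y) end; 250 mm (x) x 130 mm (y), walls 45 mm high, but only a 10 mm lip (below the plate's top) on the plate side. Origin: centre of its underside; axes parallel to the plate's seen from above
- mat: black rubber mat fixed to the bench, 170 mm (x) x 110 mm (y) x 4 mm, the scraper's place. Origin: centre of its underside
- scraper: wooden scraper block standing on the mat, 160 g: block 130 mm (its x) x 36 mm (its y), 24 mm high including the rubber blade under it, with an upright wooden grip 62 mm (x) x 28 mm (y) rising to 68 mm in the middle. Origin: its centre, 34 mm above its underside; z up
- pad: felt-covered board fixed to the bench, 240 mm (x) x 90 mm (y) x 5 mm, the level's place. Origin: centre of its underside
- level: machinist's level, dark base and grey body 200 mm (its x) x 36 mm (its y) x 34 mm, 0.5 kg, lying on the felt pad at the start, with a glass vial in the middle of its top. Origin: its centre, 17 mm above its underside; z up
- bubble (a joint): the level's bubble (14 mm long, dark, in the yellow-green vial): 0 when centred between the two black lines, else the lean of the level along its length in rad (0.01 = bubble 4 mm off centre), positive when it stands towards the level's +x, the higher end; at most 0.06; settles in about 1 s
- wedge: the tall hardwood wedge, 120 mm long (its x), 40 mm wide, flat underside, 28 mm high at the thick end (-x) falling evenly to 4 mm at the thin end (+x), 70 g. Origin: half-way along, 8 mm above its underside
- wedge_tip (a point): middle of the tall wedge's thin end, 60 mm along the wedge's +x, 2 mm above its underside
- slim_wedge: a slimmer wedge of the same wood, length and width, only 14 mm high at its thick end: too thin for this job, not needed. Origin: half-way along, 4.5 mm up
- hammer: bystander: hammer 260 mm long beyond the plate
- file: bystander: file 285 mm long with a wooden handle, beyond the mat
- small_pot: bystander: terracotta pot 110 mm across, 98 mm high, back right
- paste_tin: bystander: closed tin 80 mm across, 60 mm high, between plate and mat
- offcut0: a flat-bar offcut 60 x 28 x 10 mm (120 g), lying somewhere on the plate at the start; its origin is its centre, half-way up; its x runs along its length, z up; absent in some runs
- offcut1: a square-bar offcut 62 x 16 x 16 mm (120 g), lying somewhere on the plate at the start; its origin is its centre, half-way up; its x runs along its length, z up; absent in some runs
- offcut2: an angle-iron offcut 60 mm long, legs 26 mm, 5 mm thick (90 g), lying on one leg; the upright leg stands along its +y side, lying somewhere on the plate at the start; its origin is its centre, half-way up; its x runs along its length, z up; absent in some runs
- offcut3: a flat-bar offcut 60 x 28 x 10 mm (120 g), lying somewhere on the plate at the start; its origin is its centre, half-way up; its x runs along its length, z up; absent in some runs
- offcut4: a square-bar offcut 62 x 16 x 16 mm (120 g), lying somewhere on the plate at the start; its origin is its centre, half-way up; its x runs along its length, z up; absent in some runs
- offcut5: an angle-iron offcut 60 mm long, legs 26 mm, 5 mm thick (90 g), lying on one leg; the upright leg stands along its +y side, lying somewhere on the plate at the start; its origin is its centre, half-way up; its x runs along its length, z up; absent in some runs
Things that resemble listed ones, but are neither listed nor needed, are in the scene too. Of the things shaped like the scraper, the wooden one is meant. Leave any blue look-alike of the offcut4 alone.

How it is judged:
By the outcome, as a careful person would: the job done as asked, in the order asked, and still so for the second after the job is handed in, with the robot touching nothing.
Of offcut0, offcut1, offcut2, offcut3, offcut4, offcut5 only 3 to 6 are there at a start; the rules pass over those that are not, and their reading is None.
At some moment in a run one of level, wedge may be knocked a few centimetres aside while the robot is not near it.
Once in a run the grip may slacken for a moment while it holds something.
It also fails if it takes over 208 s, if anything falls off the work surface, if the arm or the gripper's body presses on something with over 40 N, if the wrist force passes 120 N, or if a joint passes its speed limit or range.

## Working session

There is one attempt and no reset: what is moved stays moved. The work goes in short steps, Python scripts to look and compute and a tool call to move; the robot and the scene stay as the last step left them, time stands still between calls to the robot, and variables do not carry over. Pictures are saved under pics/ and viewed, at most 18 in all, crops included, and the job is handed in when it is done.

Besides the shell and the picture viewer there is one more tool, called after "Emit:" as a command line: name --argument value ..., lists and objects as JSON in quotes. apply_moves: Moves the arm, as the interface text tells. Its arguments: {"type":"object","properties":{"motion":{"type":"array","items":{"type":"number"}},"squeeze":{"type":"number"}},"required":["motion"]}

```bash
mkdir -p pics; ls; cat > h.py <<'E'
import numpy as np, cv2
from scipy.spatial.transform import Rotation as R
from plant import readout, read_camera, camera_model, env
def snap(cam,fn,crop=None,scale=1):
    s=readout.sense(); im=read_camera(cam)[:,:,::-1]
    cv2.imwrite('pics/raw_'+fn,im)
    np.save('pics/'+fn+'.npy',np.r_[s['position'],s['tcp_rot']])
    if crop: x0,y0,x1,y1=crop; im=im[y0:y1,x0:x1]
    if scale!=1: im=cv2.resize(im,None,fx=scale,fy=scale,interpolation=cv2.INTER_CUBIC)
    cv2.imwrite('pics/'+fn,im); return im
def campose(cam,fn=None):
    m=camera_model(cam)
    if 'mount' in m:
        p=np.load('pics/'+fn+'.npy'); q=p[3:]
        Rt=R.from_quat([q[1],q[2],q[3],q[0]]).as_matrix(); M=np.array(m['mount'])
        return m, Rt@M[:3,:3], Rt@M[:3,3]+p[:3]
    Rc=R.from_rotvec(np.ravel(m['rvec'])).as_matrix(); return m, Rc.T, -Rc.T@np.ravel(m['tvec'])
def px2w(cam,uv,z,fn=None):
    m,Rw,c=campose(cam,fn); K=np.array(m['K']); k=m['k1']; out=[]
    for u,v in np.atleast_2d(uv):
        d=np.array([(u-K[0,2])/K[0,0],(v-K[1,2])/K[1,1]]); s=d.copy()
        for _ in range(30): s=d/(1+k*(s@s))
        r=Rw@np.r_[s,1]; out.append(c+r*(z-c[2])/r[2])
    return np.round(np.array(out),4)
def w2px(cam,P,fn=None):
    m,Rw,c=campose(cam,fn); K=np.array(m['K']); k=m['k1']
    p=(np.atleast_2d(P)-c)@Rw; s=p[:,:2]/p[:,2:]; s=s*(1+k*(s**2).sum(1,keepdims=True))
    return np.round(s@K[:2,:2].T+K[:2,2],1)
E
python3 - <<'E'
from h import *
print(readout.sense())
snap('top','top0.png',None,1.25); snap('scene','scene0.png',None,1.25)
for c in('top','scene','wrist'): print(camera_model(c))
E
```

```text
pics
{'time_s': 0.0, 'joints': array([-1.06142123e+00,  2.55753965e-01,  1.06998785e-01, -5.05664523e-04,
       -1.42390717e+00, -2.84609257e-01]), 'qvel': array([-1.34773407e-03,  1.56190059e-03,  6.86533956e-05,  1.41112706e-03,
        1.01473451e-03,  1.45003703e-04]), 'effort': array([ 1.95378278e-03, -3.86633277e+01,  2.37945378e+01,  5.36512837e+00,
       -6.08584800e-03,  4.46077274e-05]), 'position': array([ 0.12255185, -0.53569863,  0.25238509]), 'tcp_rot': array([-1.30119383e-04, -1.12109450e-01,  9.93695395e-01,  9.57140338e-04]), 'ft_force': array([-0.38808367,  0.55866413,  0.10932723]), 'wrist_torque': array([-0.00532272,  0.03715512,  0.01431131]), 'grasp_force': 0.0, 'grip_width': 0.9950869266547469}
{'K': array([[530.96794353,   0.        , 324.24503426],
       [  0.        , 530.96794353, 239.85019751],
       [  0.        ,   0.        ,   1.        ]]), 'k1': -0.10309315976853295, 'rvec': array([ 2.15567664, -2.13261894,  0.13993195]), 'tvec': array([0.02058868, 0.55639639, 1.17113017])}
{'K': array([[510.47024437,   0.        , 309.93341938],
       [  0.        , 510.47024437, 237.99560106],
       [  0.        ,   0.        ,   1.        ]]), 'k1': -0.0766081703602187, 'rvec': array([ 2.1903564 ,  1.14545994, -0.45385705]), 'tvec': array([-0.32322014, -0.42295395,  1.51629859])}
{'K': array([[374.34656788,   0.        , 318.46709264],
       [  0.        , 374.34656788, 242.49089484],
       [  0.        ,   0.        ,   1.        ]]), 'k1': -0.03487992333740579, 'mount': array([[-1.00341530e-03, -9.50634524e-01, -3.10311128e-01,
         7.92850048e-02],
       [ 9.99999473e-01, -1.02101479e-03, -1.05709580e-04,
        -1.64975382e-04],
       [-2.16341075e-04, -3.10311070e-01,  9.50635047e-01,
        -1.20322818e-01],
       [ 0.00000000e+00,  0.00000000e+00,  0.00000000e+00,
         1.00000000e+00]])}
```

View pics/top0.png

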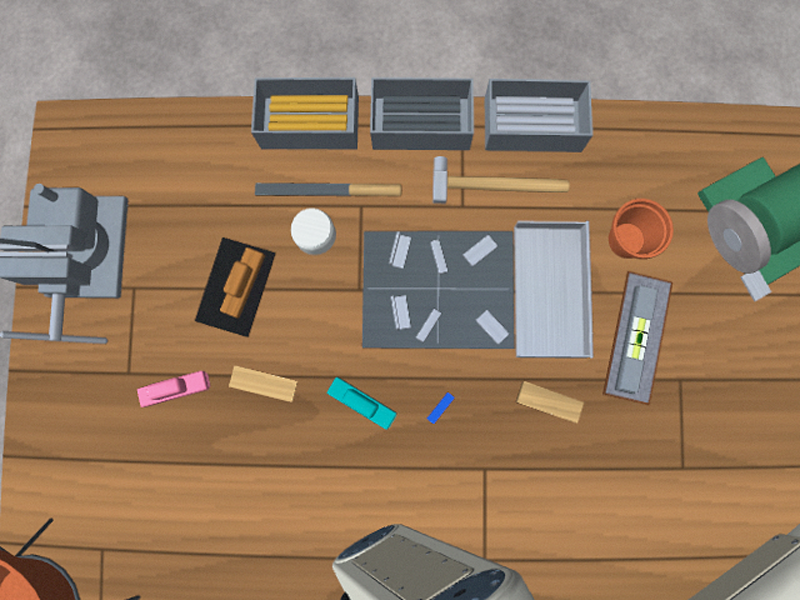

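View pics/scene0.png

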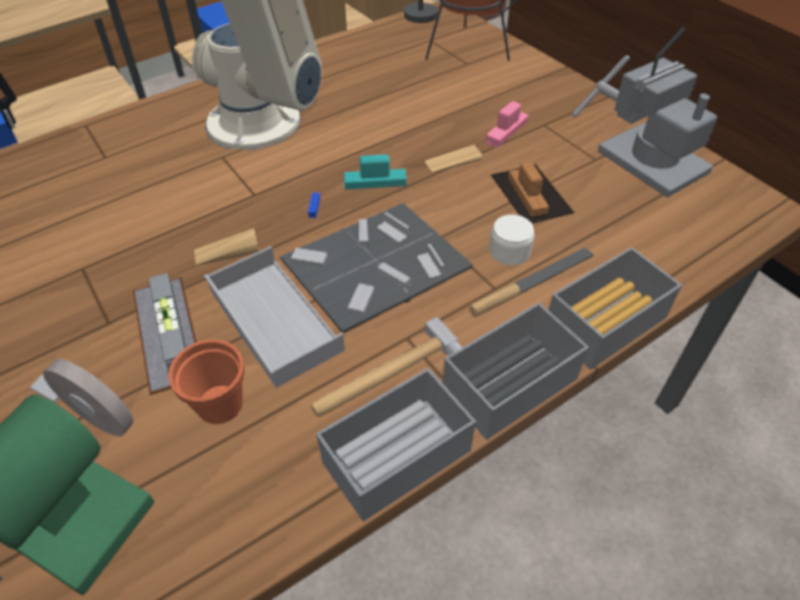

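Top view: the plate spans (363,231)-(514,347), with six offcuts on it, and the pan is to its right. The wooden scraper is on the black mat at (240,283), and the level is on its pad at (638,337). The wedges are at (263,384) and (550,402); the right-hand one looks taller.

```bash
cat > a.py <<'E'
from h import *
def t(n,pts,z): print(n,px2w('top',np.array(pts)/1.25,z).tolist())
t('plate',[(363,231),(514,231),(514,347),(363,348)],.026)
t('offc',[(400,250),(439,256),(480,250),(401,312),(429,326),(492,326)],.035)
t('pan',[(516,222),(590,224),(591,357),(516,356)],.045)
t('mat',[(223,238),(274,250),(248,336),(196,320)],.004)
t('scraper block ends',[(248,248),(264,254),(238,317),(221,311)],.024)
t('scr grip',[(236,261),(251,267),(240,299),(225,293)],.068)
t('pad',[(630,272),(671,280),(648,404),(604,394)],.005)
t('level',[(637,285),(657,288),(640,392),(618,388)],.034)
t('vial',[(639,338)],.034)
t('wedgeR',[(522,382),(583,402),(578,422),(517,402)],.015)
t('wedgeL',[(233,367),(297,381),(292,402),(229,387)],.01)
t('teal,blue,tin,pot',[(361,402),(441,408),(312,230),(640,228)],.03)
E
python3 a.py
```

```text
plate [[0.6875, 0.1075, 0.026], [0.6904, -0.1757, 0.026], [0.4729, -0.173, 0.026], [0.4683, 0.103, 0.026]]
offc [[0.6497, 0.0375, 0.035], [0.6391, -0.0347, 0.035], [0.6512, -0.1106, 0.035], [0.5342, 0.0342, 0.035], [0.509, -0.017, 0.035], [0.5102, -0.1318, 0.035]]
pan [[0.7028, -0.1767, 0.045], [0.701, -0.3149, 0.045], [0.4545, -0.3097, 0.045], [0.4554, -0.1736, 0.045]]
mat [[0.6777, 0.3791, 0.004], [0.6546, 0.2788, 0.004], [0.4895, 0.3216, 0.004], [0.5185, 0.423, 0.004]]
scraper block ends [[0.6538, 0.3242, 0.024], [0.6425, 0.2931, 0.024], [0.5229, 0.337, 0.024], [0.5338, 0.3697, 0.024]]
scr grip [[0.62, 0.3338, 0.068], [0.6091, 0.3057, 0.068], [0.5505, 0.3231, 0.068], [0.5612, 0.3511, 0.068]]
pad [[0.6188, -0.4003, 0.005], [0.6043, -0.4799, 0.005], [0.3699, -0.4266, 0.005], [0.3883, -0.3436, 0.005]]
level [[0.589, -0.4029, 0.034], [0.5838, -0.4408, 0.034], [0.392, -0.4019, 0.034], [0.3991, -0.3613, 0.034]]
vial [[0.4904, -0.4031, 0.034]]
wedgeR [[0.4095, -0.1889, 0.015], [0.3736, -0.3013, 0.015], [0.3372, -0.2914, 0.015], [0.373, -0.1795, 0.015]]
wedgeL [[0.4308, 0.3461, 0.01], [0.4068, 0.2252, 0.01], [0.3682, 0.2333, 0.01], [0.3936, 0.3521, 0.01]]
teal,blue,tin,pot [[0.3704, 0.1045, 0.03], [0.3614, -0.0398, 0.03], [0.6878, 0.203, 0.03], [0.6988, -0.4148, 0.03]]
```

```bash
python3 - <<'E'
import cv2,numpy as np
a=cv2.imread('pics/raw_scene0.png'); b=cv2.imread('pics/raw_top0.png')
def c(i,x0,y0,w=100,h=75): return cv2.resize(i[y0:y0+h,x0:x0+w],(400,300),interpolation=cv2.INTER_CUBIC)
cv2.imwrite('pics/wedges.png',np.vstack([np.hstack([c(a,130,160),c(a,310,90)]),np.hstack([c(b,390,285),c(b,160,275)])]))
E
```

```text
(no output)
```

View pics/wedges.png

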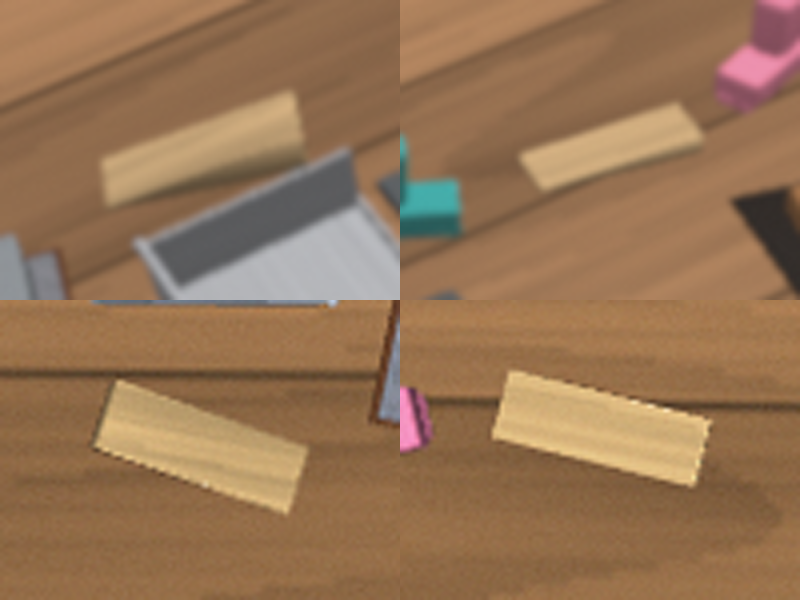

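The tall wedge is the right-hand one at (0.373,-0.240), with its thick end towards +y. The scraper's grip is at about (0.586,0.329), with a yaw of about -20°. I'll go above it now.

Emit:
apply_moves --motion '[0.463,0.865,-0.05,0,0,-33,0.085,0.463,0.865,-0.05,0,0,-33,0.085,0.463,0.865,-0.05,0,0,-33,0.085,0.463,0.865,-0.05,0,0,-33,0.085,0.463,0.865,-0.05,0,0,-33,0.085,0.463,0.865,-0.05,0,0,-33,0.085,0.463,0.865,-0.05,0,0,-33,0.085,0.463,0.865,-0.05,0,0,-33,0.085,0.463,0.865,-0.05,0,0,-33,0.085,0.463,0.865,-0.05,0,0,-33,0.085]'

```text
time_s: 1.35
position: [0.4082, -0.0026, 0.2227]
tcp_rot: [0.0, 0.174, 0.985, 0.0]
ft_force: [0.5, -0.7, -0.0]
grip_width: 0.993
grasp_force: 0.0
```

Emit:
apply_moves --motion '[0.178,0.332,-0.022,0,0,0,0.085,0.178,0.332,-0.022,0,0,0,0.085,0.178,0.332,-0.022,0,0,0,0.085,0.178,0.332,-0.022,0,0,0,0.085,0.178,0.332,-0.022,0,0,0,0.085,0.178,0.332,-0.022,0,0,0,0.085,0.178,0.332,-0.022,0,0,0,0.085,0.178,0.332,-0.022,0,0,0,0.085]'

```text
time_s: 2.35
position: [0.5857, 0.3271, 0.1999]
tcp_rot: [-0.0, 0.175, 0.985, -0.001]
ft_force: [0.6, -0.7, 0.1]
grip_width: 0.992
grasp_force: 0.0
```

```bash
python3 - <<'E'
from h import *
print(readout.sense()['position'],readout.sense()['tcp_rot'],readout.sense()['joints'])
snap('wrist','w1.png')
P=[[.586,.329,.072],[.6,.33,.072]]
print(w2px('wrist',P,'w1.png'))
E
```

```text
[0.58565387 0.3271096  0.19987151] [-4.96859926e-04  1.74562363e-01  9.84645741e-01 -7.06946598e-04] [ 7.41661675e-01  5.16727865e-01  3.64045620e-01  7.17437193e-05
 -1.41984080e+00 -2.66339156e+00]
[[321.5 239.8]
 [329.6 257.1]]
```

View pics/w1.png

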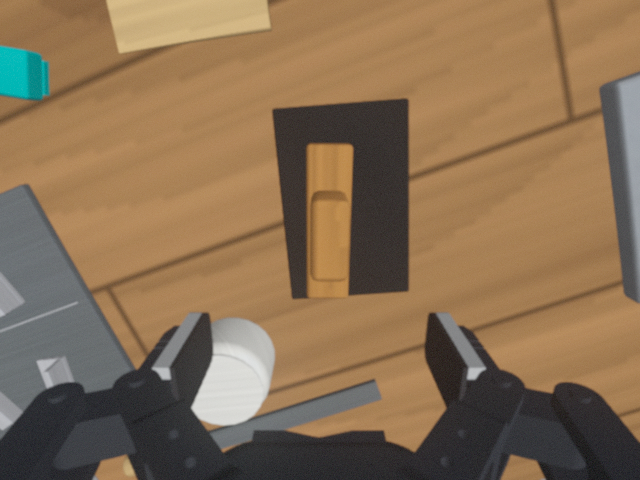

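The wrist view shows the scraper grip's centre at (330,236), with the block from (328,143) to (330,297). The grip lines up well with the jaws.

```bash
python3 - <<'E'
from h import *
print(px2w('wrist',[(330,236),(330,195),(331,280)],.072,'w1.png'), px2w('wrist',[(275,109),(407,99),(408,291),(292,298)],.004,'w1.png').tolist())
E
```

```text
[[0.5854 0.3355 0.072 ]
 [0.5584 0.3452 0.072 ]
 [0.6169 0.325  0.072 ]] [[0.4905, 0.3247, 0.004], [0.5195, 0.426, 0.004], [0.681, 0.3804, 0.004], [0.6506, 0.2766, 0.004]]
```

Emit:
apply_moves --motion '[0,0.007,-0.06,0,0,0,0.085,0,0.007,-0.11,0,0,0,0.085,0,0.007,-0.145,0,0,0,0.085,0,0.007,-0.145,0,0,0,0.085,0,0.007,-0.145,0,0,0,0.0,0,0.007,-0.145,0,0,0,0.0,0,0.007,-0.145,0,0,0,0.0,0,0.007,-0.145,0,0,0,0.0,0,0.007,-0.145,0,0,0,0.0,0,0.007,-0.145,0,0,0,0.0]' --squeeze 70

```text
time_s: 3.65
position: [0.5865, 0.3348, 0.0573]
tcp_rot: [0.001, 0.174, 0.985, 0.001]
ft_force: [-1.5, 0.3, 5.5]
grip_width: 0.317
grasp_force: 69.8
```

Emit:
apply_moves --motion '[0,0,0.06,0,0,0,0,0,0,0.1,0,0,0,0,0.039,-0.06,0.1,0,0,10,0,0.039,-0.12,0.1,0,0,19,0,0.039,-0.18,0.1,0,0,19,0,0.039,-0.235,0.1,0,0,19,0,0.039,-0.235,0.1,0,0,19,0,0.039,-0.235,0.1,0,0,19,0,0.039,-0.235,0.1,0,0,19,0]'

```text
time_s: 4.78
position: [0.6247, 0.1003, 0.1554]
tcp_rot: [-0.0, 0.009, 1.0, 0.0]
ft_force: [0.8, -0.2, -1.2]
grip_width: 0.318
grasp_force: 69.6
```

Emit:
apply_moves --motion '[0,0,-0.04,-1.9,-1.3,0,0,0,0,-0.07,-1.9,-1.3,0,0,0,0,-0.07,-1.9,-1.3,0,0,0,0,-0.07,-1.9,-1.3,0,0]'

```text
time_s: 5.28
position: [0.6259, 0.1001, 0.0872]
tcp_rot: [0.013, 0.009, 1.0, -0.016]
ft_force: [0.0, 0.6, -1.3]
grip_width: 0.318
grasp_force: 69.5
```

```bash
python3 - <<'E'
from h import *
snap('wrist','w2.png'); snap('top','t2.png',(260,160,500,320),3)
s=readout.sense(); print(s['position'],s['ft_force'],s['grip_width'])
E
```

```text
[0.62606614 0.09988195 0.08770525] [ 0.45119357  0.29122874 -1.16100371] 0.3199602386502385
```

View pics/t2.png

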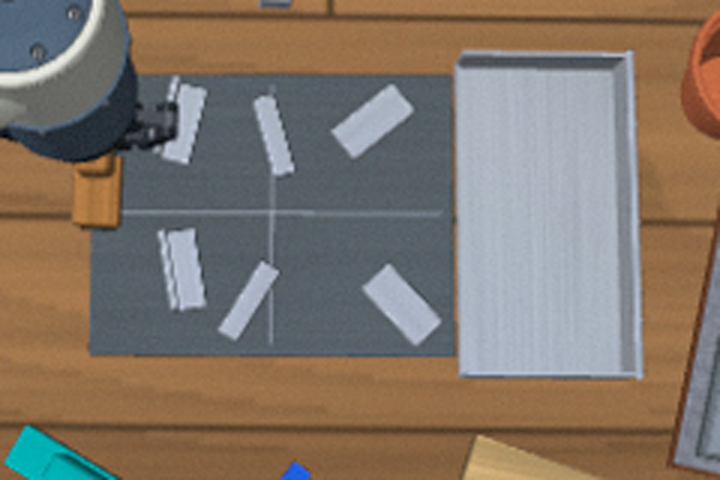

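The crop shows the scraper just left of the angle offcut, over the left edge of the plate. I'll lower it to feel for the plate.

Emit:
apply_moves --motion '[0,0,-0.004,0,0,0,0,0,0,-0.008,0,0,0,0,0,0,-0.009,0,0,0,0,0,0,-0.009,0,0,0,0]'

```text
time_s: 5.88
position: [0.6248, 0.0992, 0.0767]
tcp_rot: [0.011, 0.01, 1.0, -0.017]
ft_force: [0.2, -0.4, -1.7]
grip_width: 0.318
grasp_force: 69.5
```

Emit:
apply_moves --motion '[0,0,-0.0015,0,0,0,0,0,0,-0.0015,0,0,0,0]'

```text
time_s: 6.12
position: [0.6249, 0.0993, 0.0754]
tcp_rot: [0.012, 0.01, 1.0, -0.016]
ft_force: [0.7, 0.0, -1.8]
grip_width: 0.318
grasp_force: 69.7
```

Emit:
apply_moves --motion '[0,0,-0.001,0,0,0,0,0,0,-0.001,0,0,0,0]'

```text
time_s: 6.38
position: [0.625, 0.0993, 0.0752]
tcp_rot: [0.012, 0.01, 1.0, -0.016]
ft_force: [-2.6, 0.6, 4.9]
grip_width: 0.317
grasp_force: 70.6
```

Emit:
apply_moves --motion '[0,0,0.0015,0,0,0,0,0,-0.016,0.002,0,0,0,0,0,-0.032,0.0026,0,0,0,0,0,-0.048,0.0031,0,0,0,0,0,-0.064,0.0036,0,0,0,0,0,-0.08,0.0042,0,0,0,0,0,-0.096,0.0047,0,0,0,0,0,-0.112,0.0052,0,0,0,0,0,-0.128,0.0058,0,0,0,0,0,-0.144,0.0063,0,0,0,0]'

```text
time_s: 7.62
position: [0.6248, -0.0456, 0.0806]
tcp_rot: [0.011, 0.01, 1.0, -0.016]
ft_force: [-0.2, 4.1, -0.8]
grip_width: 0.318
grasp_force: 69.9
```

Emit:
apply_moves --motion '[0,-0.014,0.0005,0,0,0,0,0,-0.028,0.001,0,0,0,0,0,-0.042,0.0014,0,0,0,0,0,-0.056,0.0019,0,0,0,0,0,-0.07,0.0024,0,0,0,0,0,-0.084,0.0028,0,0,0,0,0,-0.098,0.0033,0,0,0,0,0,-0.112,0.0038,0,0,0,0,0,-0.126,0.0043,0,0,0,0,0,-0.138,0.0046,0,0,0,0]'

```text
time_s: 8.88
position: [0.6248, -0.1838, 0.0853]
tcp_rot: [0.012, 0.01, 1.0, -0.017]
ft_force: [-0.4, -0.3, -1.7]
grip_width: 0.323
grasp_force: 69.8
```

```bash
python3 - <<'E'
from h import *
snap('top','t3.png',(260,160,500,320),2);a=cv2.imread('pics/t3.png')
snap('scene','s3.png',(150,160,390,320),2);b=cv2.imread('pics/s3.png')
cv2.imwrite('pics/v3.png',np.vstack([a,b])[:, :][:640].repeat(1,0)[:600] if 0 else cv2.resize(np.vstack([a,b]),(450,600)))
E
```

```text
(no output)
```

View pics/v3.png

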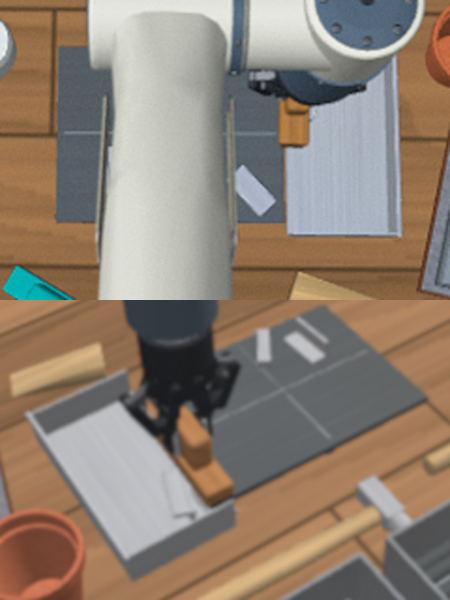

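Emit:
apply_moves --motion '[0,0,0.055,0,0,0,0,-0.03,0.06,0.055,0,0,0,0,-0.06,0.12,0.055,0,0,0,0,-0.095,0.17,0.055,0,0,0,0,-0.095,0.23,0.055,0,0,0,0,-0.095,0.284,0.055,0,0,0,0,-0.095,0.284,0.03,0,0,0,0,-0.095,0.284,0.0,0,0,0,0,-0.095,0.284,-0.0105,0,0,0,0,-0.095,0.284,-0.0105,0,0,0,0]'

```text
time_s: 10.22
position: [0.53, 0.1013, 0.0749]
tcp_rot: [0.012, 0.01, 1.0, -0.017]
ft_force: [0.2, -0.5, -2.0]
grip_width: 0.32
grasp_force: 70.0
```

Emit:
apply_moves --motion '[0,-0.015,0.0,0,0,0,0,0,-0.03,0.0005,0,0,0,0,0,-0.046,0.001,0,0,0,0,0,-0.062,0.0015,0,0,0,0,0,-0.078,0.002,0,0,0,0,0,-0.094,0.0026,0,0,0,0,0,-0.11,0.0031,0,0,0,0,0,-0.126,0.0036,0,0,0,0,0,-0.142,0.0042,0,0,0,0,0,-0.156,0.0047,0,0,0,0]'

```text
time_s: 11.48
position: [0.5299, -0.0557, 0.0794]
tcp_rot: [0.012, 0.01, 1.0, -0.016]
ft_force: [1.4, 3.1, -1.2]
grip_width: 0.318
grasp_force: 70.3
```

Emit:
apply_moves --motion '[0,-0.014,0.0005,0,0,0,0,0,-0.028,0.001,0,0,0,0,0,-0.042,0.0014,0,0,0,0,0,-0.056,0.0019,0,0,0,0,0,-0.07,0.0024,0,0,0,0,0,-0.084,0.0028,0,0,0,0,0,-0.098,0.0033,0,0,0,0,0,-0.112,0.0038,0,0,0,0,0,-0.124,0.0043,0,0,0,0,0,-0.132,0.0046,0,0,0,0]'

```text
time_s: 12.72
position: [0.5298, -0.1876, 0.084]
tcp_rot: [0.011, 0.01, 1.0, -0.017]
ft_force: [0.5, 0.3, -0.3]
grip_width: 0.323
grasp_force: 70.1
```

Emit:
apply_moves --motion '[0,0,0.05,0,0,0,0,0,0,0.1,1.9,1.3,0,0,0.05,0.06,0.1,1.9,1.3,0,0,0.055,0.12,0.1,1.9,1.3,0,0,0.055,0.18,0.1,1.9,1.3,0,0,0.055,0.24,0.1,1.9,1.3,0,0,0.055,0.3,0.1,1.9,1.3,0,0,0.055,0.36,0.1,1.9,1.3,0,0,0.055,0.42,0.1,1.9,1.3,0,0,0.055,0.48,0.1,1.9,1.3,0,0]'

```text
time_s: 13.98
position: [0.5846, 0.2952, 0.1839]
tcp_rot: [-0.0, 0.01, 1.0, -0.0]
ft_force: [1.2, 0.5, -1.9]
grip_width: 0.311
grasp_force: 70.2
```

```bash
python3 - <<'E'
from h import *
snap('top','t4.png',(250,150,570,350),2);a=cv2.imread('pics/t4.png')
snap('scene','s4.png',(100,150,400,320),640/300);b=cv2.imread('pics/s4.png')
v=np.vstack([a,cv2.resize(b,(640,363))]); cv2.imwrite('pics/v4.png',cv2.resize(v,(500,int(v.shape[0]*500/640))))
E
```

```text
(no output)
```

View pics/v4.png

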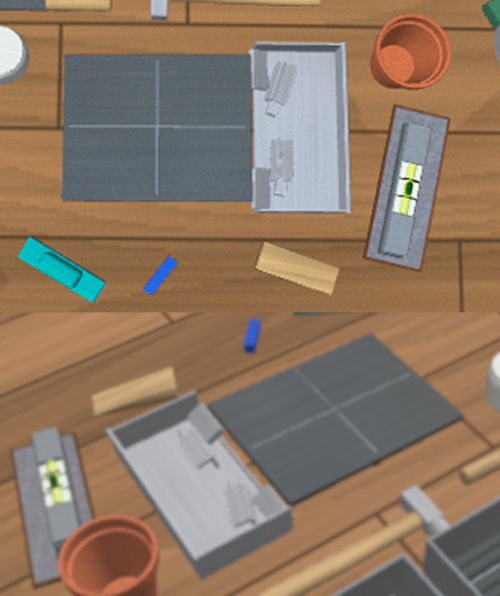

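The plate is clear. Two pieces at (260,70) and (262,187) seem to lean on the pan's lip, so I'll check them closely later. The scraper goes back first.

Emit:
apply_moves --motion '[0.001,0.053,-0.04,0,0,-10,0,0.001,0.053,-0.09,0,0,-16,0,0.001,0.053,-0.115,0,0,-16,0,0.001,0.053,-0.121,0,0,-16,0,0.001,0.053,-0.121,0,0,-16,0]'

```text
time_s: 14.7
position: [0.5865, 0.3462, 0.0638]
tcp_rot: [0.0, 0.149, 0.989, 0.0]
ft_force: [0.9, -0.7, -1.1]
grip_width: 0.317
grasp_force: 70.0
```

Emit:
apply_moves --motion '[0,0,-0.002,0,0,0,0,0,0,-0.004,0,0,0,0,0,0,-0.005,0,0,0,0,0,0,-0.005,0,0,0,0]'

```text
time_s: 15.2
position: [0.5859, 0.3462, 0.0581]
tcp_rot: [0.0, 0.149, 0.989, 0.0]
ft_force: [-1.4, 0.6, -1.4]
grip_width: 0.316
grasp_force: 70.0
```

Emit:
apply_moves --motion '[0,0,-0.0015,0,0,0,0,0,0,-0.0015,0,0,0,0]'

```text
time_s: 15.45
position: [0.586, 0.3464, 0.0574]
tcp_rot: [0.0, 0.149, 0.989, 0.0]
ft_force: [-2.4, -0.8, 3.3]
grip_width: 0.317
grasp_force: 70.5
```

Emit:
apply_moves --motion '[0,0,0,0,0,0,0.085,0,0,0,0,0,0,0.085,0,0,0,0,0,0,0.085,0,0,0,0,0,0,0.085,0,0,0.05,0,0,0,0.085,0,0,0.1,0,0,0,0.085,0,0,0.16,0,0,0,0.085,0,0,0.16,0,0,0,0.085]'

```text
time_s: 16.45
position: [0.5882, 0.3474, 0.2234]
tcp_rot: [0.005, 0.149, 0.989, 0.004]
ft_force: [0.7, 0.9, -0.6]
grip_width: 0.994
grasp_force: 0.0
```

Emit:
apply_moves --motion '[-0.008,-0.547,0.03,0,0,5,0.085,-0.008,-0.547,0.03,0,0,5,0.085,-0.008,-0.547,0.03,0,0,5,0.085,-0.008,-0.547,0.03,0,0,5,0.085,-0.008,-0.547,0.03,0,0,5,0.085,-0.008,-0.547,0.03,0,0,5,0.085,-0.008,-0.547,0.03,0,0,5,0.085,-0.008,-0.547,0.03,0,0,5,0.085,-0.008,-0.547,0.03,0,0,5,0.085,-0.008,-0.547,0.03,0,0,5,0.085]'

```text
time_s: 17.7
position: [0.5772, -0.204, 0.2457]
tcp_rot: [-0.0, 0.108, 0.994, -0.0]
ft_force: [0.7, 0.2, -0.2]
grip_width: 0.997
grasp_force: 0.0
```

```bash
python3 - <<'E'
from h import *
print(readout.sense()['position'])
a=snap('wrist','w5.png'); b=snap('top','t5.png',(120,180,220,280),3)
print(a.shape,b.shape); a[:300,:300]=b; cv2.imwrite('pics/w5.png',a)
E
```

```text
[ 0.57717467 -0.20399397  0.24565008]
(480, 640, 3) (300, 300, 3)
```

View pics/raw_w5.png

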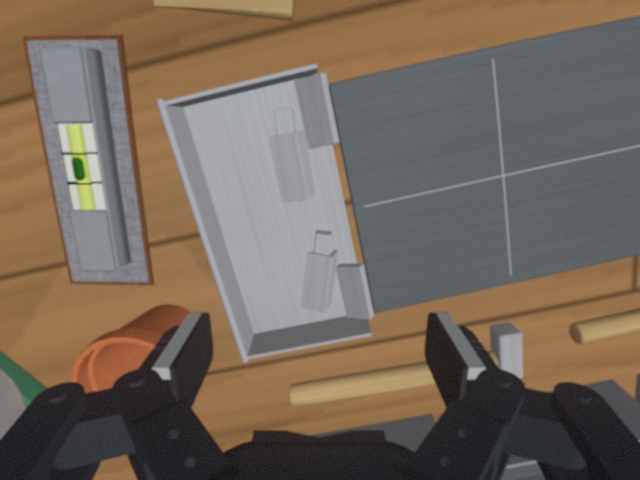

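The wrist view shows flat pieces at (318,110) and (355,290), leaning on the plate-side lip. I'll zoom in.

```bash
python3 - <<'E'
from h import *
a=cv2.imread('pics/raw_w5.png')
c=lambda x,y,w,h,s:cv2.resize(a[y:y+h,x:x+w],None,fx=s,fy=s,interpolation=cv2.INTER_CUBIC)
b=cv2.imread('pics/raw_s4.png'); d=lambda x,y,w,h,s:cv2.resize(b[y:y+h,x:x+w],None,fx=s,fy=s,interpolation=cv2.INTER_CUBIC)
print(w2px('scene',[[.66,-.18,.02],[.5,-.18,.02]]))
L=np.hstack([c(280,60,70,100,4)[:400,:280],c(320,240,70,100,4)])
M=d(165,190,140,100,4)
cv2.imwrite('pics/z5.png',cv2.resize(np.hstack([cv2.resize(L,(560,400))[:, :],]),(560,400)))
cv2.imwrite('pics/z5.png',np.hstack([cv2.resize(L,(420,300)),cv2.resize(M,(380,300))]))
print(px2w('wrist',[(330,83),(372,312)],.03,'w5.png'), px2w('wrist',[(318,66),(371,333)],.01,'w5.png'))
E
```

```text
[[262.8 259.9]
 [226.7 215.2]]
[[ 0.4721 -0.1711  0.03  ]
 [ 0.6901 -0.1739  0.03  ]] [[ 0.4546 -0.1775  0.01  ]
 [ 0.7265 -0.1785  0.01  ]]
```

View pics/z5.png

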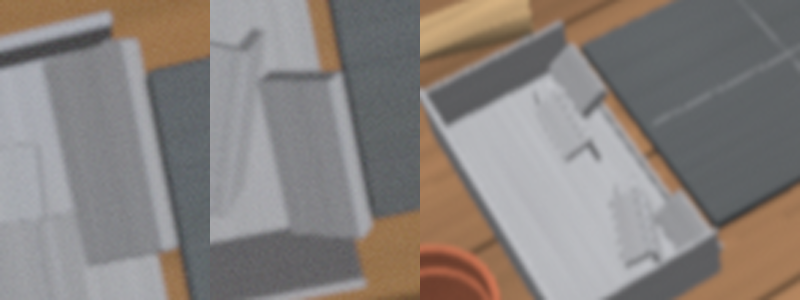

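The pieces lean inside the pan against its lip, clear of the plate, with a brown gap visible in between. All six are in the pan. Next I'll locate the level.

```bash
python3 - <<'E'
from h import *
print(px2w('wrist',[(81,168),(63,48),(97,269)],.039,'w5.png'), px2w('wrist',[(25,38),(121,37),(152,283),(72,283)],.005,'w5.png'))
E
```

```text
[[ 0.4919 -0.3984  0.039 ]
 [ 0.3988 -0.3753  0.039 ]
 [ 0.5843 -0.4219  0.039 ]] [[ 0.3722 -0.4256  0.005 ]
 [ 0.3924 -0.3406  0.005 ]
 [ 0.6207 -0.3944  0.005 ]
 [ 0.6023 -0.4796  0.005 ]]
```

Emit:
apply_moves --motion '[-0.03,-0.05,-0.03,0,0,-1.6,0.085,-0.05,-0.1,-0.05,0,0,-1.6,0.085,-0.07,-0.15,-0.08,0,0,-1.6,0.085,-0.085,-0.196,-0.11,0,0,-1.6,0.085,-0.085,-0.196,-0.145,0,0,-1.6,0.085,-0.085,-0.196,-0.145,0,0,-1.6,0.085]'

```text
time_s: 18.55
position: [0.4913, -0.3949, 0.0984]
tcp_rot: [-0.003, 0.119, 0.993, 0.002]
ft_force: [0.0, 0.2, 0.5]
grip_width: 0.996
grasp_force: 0.0
```

```bash
python3 - <<'E'
from h import *
print(readout.sense()['position'])
snap('wrist','w6.png')
print(w2px('wrist',[[.492,-.4,.039],[.395,-.376,.039],[.589,-.424,.039]],'w6.png'))
E
```

```text
[ 0.49134203 -0.39488667  0.09835585]
[[309.1 284. ]
 [308.   77.7]
 [310.  434. ]]
```

View pics/w6.png

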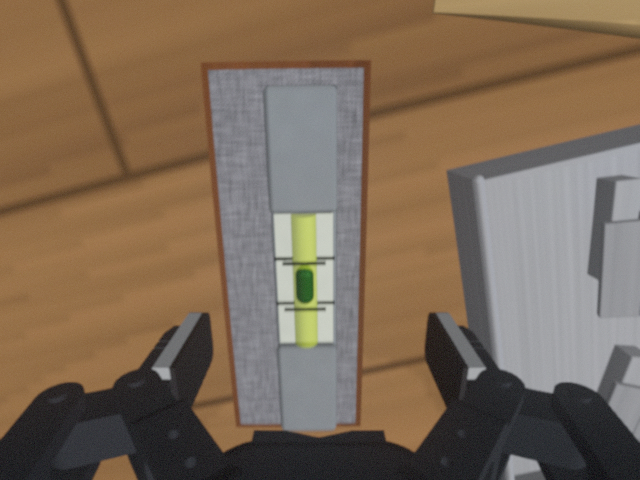

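The level's centre is at (305,286), between jaws at columns 200 and 440. The bubble is midway between its lines (rows 263 and 309). I'll go down and grip.

Emit:
apply_moves --motion '[0,-0.003,-0.035,0,0,0,0.085,0,-0.003,-0.065,0,0,0,0.085,0,-0.003,-0.065,0,0,0,0.085,0,-0.003,-0.065,0,0,0,0,0,-0.003,-0.065,0,0,0,0,0,-0.003,-0.065,0,0,0,0,0,-0.003,-0.065,0,0,0,0,0,-0.003,-0.065,0,0,0,0,0,-0.003,-0.065,0,0,0,0]' --squeeze 80

```text
time_s: 19.73
position: [0.4939, -0.4007, 0.0387]
tcp_rot: [0.001, 0.119, 0.993, -0.001]
ft_force: [-0.7, 0.2, 5.8]
grip_width: 0.374
grasp_force: 81.9
```

Emit:
apply_moves --motion '[0,0,0.06,0,0,0,0,0,0,0.11,0,0,0,0,0.02,0.06,0.11,0,0,10,0,0.04,0.12,0.11,0,0,20,0,0.06,0.18,0.11,0,0,30,0,0.086,0.24,0.11,0,0,40,0,0.086,0.3,0.11,0,0,50,0,0.086,0.366,0.11,0,0,60,0,0.086,0.366,0.11,0,0,70,0,0.086,0.366,0.11,0,0,80,0]'

```text
time_s: 20.98
position: [0.578, -0.0321, 0.1457]
tcp_rot: [-0.001, -0.55, 0.835, 0.001]
ft_force: [-0.5, -0.1, -4.7]
grip_width: 0.375
grasp_force: 81.6
```

Emit:
apply_moves --motion '[0,0,0,0,0,10,0,0,0,0,0,0,20,0,0,0,0,0,0,24,0,0,0,-0.02,0,0,24,0,0,0,-0.02,0,0,24,0]'

```text
time_s: 21.6
position: [0.5768, -0.0337, 0.1242]
tcp_rot: [0.002, 0.709, -0.706, -0.002]
ft_force: [-0.2, -0.4, -4.7]
grip_width: 0.372
grasp_force: 81.6
```

```bash
python3 - <<'E'
from h import *
s=readout.sense();print(s['position'],s['tcp_rot'],s['joints'],s['grip_width'])
snap('wrist','w7.png')
E
```

```text
[ 0.57677804 -0.03372048  0.12422298] [ 0.0019415   0.70854696 -0.70565781 -0.00212086] [ 0.21124756  0.38260564 -0.04637801 -0.00158088 -1.14738026 -0.20650811] 0.37194567541944723
```

View pics/w7.png

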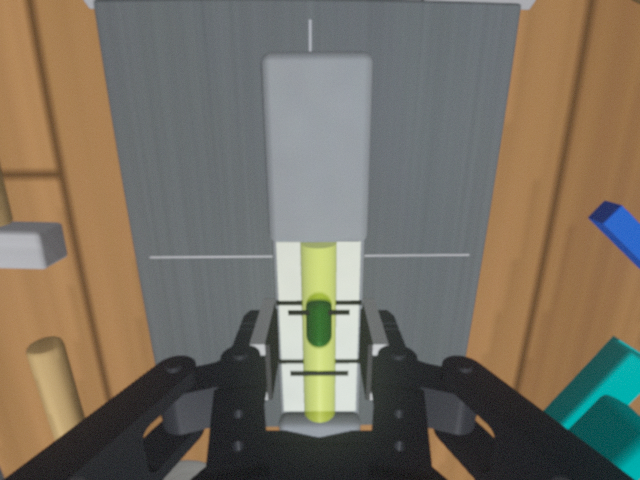

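The level is held at its middle and lies parallel to the plate's long sides. I'll tilt it to match the plate and lower it.

Emit:
apply_moves --motion '[0.003,0,-0.03,-1.9,-1.3,0,0,0.003,0,-0.055,-1.9,-1.3,0,0,0.003,0,-0.0615,-1.9,-1.3,0,0,0.003,0,-0.0615,-1.9,-1.3,0,0]'

```text
time_s: 22.15
position: [0.5823, -0.0338, 0.0657]
tcp_rot: [0.004, 0.709, -0.705, 0.02]
ft_force: [0.7, -0.7, -4.0]
grip_width: 0.369
grasp_force: 81.6
```

Emit:
apply_moves --motion '[0,0,-0.001,0,0,0,0,0,0,-0.002,0,0,0,0,0,0,-0.002,0,0,0,0]'

```text
time_s: 22.52
position: [0.582, -0.0337, 0.0634]
tcp_rot: [0.003, 0.709, -0.705, 0.02]
ft_force: [0.1, 0.2, -3.8]
grip_width: 0.374
grasp_force: 81.6
```

Emit:
apply_moves --motion '[0,0,-0.001,0,0,0,0,0,0,-0.002,0,0,0,0,0,0,-0.002,0,0,0,0]'

```text
time_s: 22.9
position: [0.5818, -0.0337, 0.0609]
tcp_rot: [0.004, 0.709, -0.705, 0.02]
ft_force: [-0.1, 0.9, -4.6]
grip_width: 0.371
grasp_force: 81.6
```

Emit:
apply_moves --motion '[0,0,-0.001,0,0,0,0,0,0,-0.0015,0,0,0,0,0,0,-0.0015,0,0,0,0]'

```text
time_s: 23.28
position: [0.5818, -0.0338, 0.0594]
tcp_rot: [0.004, 0.709, -0.705, 0.02]
ft_force: [0.6, -0.3, -4.3]
grip_width: 0.373
grasp_force: 81.6
```

Emit:
apply_moves --motion '[0,0,-0.001,0,0,0,0,0,0,-0.001,0,0,0,0]'

```text
time_s: 23.52
position: [0.5819, -0.0338, 0.0592]
tcp_rot: [0.004, 0.709, -0.705, 0.02]
ft_force: [-2.7, 1.0, 2.4]
grip_width: 0.375
grasp_force: 82.6
```

Emit:
apply_moves --motion '[0,0,0,0,0,0,0.085,0,0,0,0,0,0,0.085,0,0,0,0,0,0,0.085,0,0,0,0,0,0,0.085,0,0,0.03,0,0,0,0.085,0,0,0.08,0,0,0,0.085,0,0,0.13,1.9,1.3,0,0.085,0,0,0.13,1.9,1.3,0,0.085]'

```text
time_s: 24.52
position: [0.5847, -0.0341, 0.1936]
tcp_rot: [-0.004, 0.709, -0.705, 0.003]
ft_force: [0.0, -0.9, -0.5]
grip_width: 0.994
grasp_force: 0.0
```

Emit:
apply_moves --motion '[-0.05,-0.04,0,0,0,-9,0.085,-0.1,-0.08,0,0,0,-18,0.085,-0.15,-0.13,0,0,0,-18,0.085,-0.2,-0.177,-0.02,0,0,-18,0.085,-0.2,-0.177,-0.02,0,0,-18,0.085,-0.2,-0.177,-0.02,0,0,-18,0.085]'

```text
time_s: 25.28
position: [0.3809, -0.2113, 0.168]
tcp_rot: [-0.0, -0.589, 0.808, 0.0]
ft_force: [0.3, -0.4, 0.7]
grip_width: 0.993
grasp_force: 0.0
```

```bash
python3 - <<'E'
from h import *
s=readout.sense();print(s['position'],s['tcp_rot'],s['joints'])
a=snap('wrist','w8.png'); t=snap('top','t8.png',(280,170,480,320),1.5)
a[:225,:300]=t; cv2.imwrite('pics/w8.png',a)
E
```

```text
[ 0.38093489 -0.21128016  0.16803129] [-2.72577277e-04 -5.88956952e-01  8.08164322e-01  2.50142221e-04] [-1.44049767e-01  7.64437269e-02 -3.32166832e-01  2.52352122e-05
 -1.16292532e+00 -1.67221290e-01]
```

View pics/w8.png

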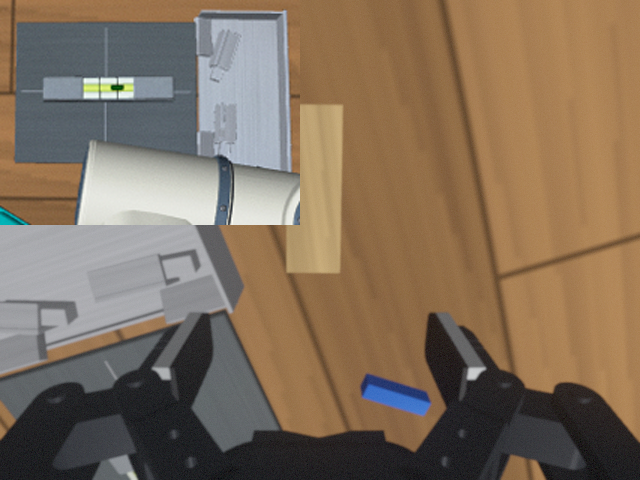

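The level sits on the plate with its bubble off towards -y, as expected. The wedge's thick end runs from (287,272) to (340,272), and the right corner of its thin end is at (342,105).

```bash
python3 - <<'E'
from h import *
print(px2w('wrist',[(287,272),(340,272)],.028,'w8.png'),px2w('wrist',[(342,105)],.004,'w8.png'))
E
```

```text
[[ 0.4126 -0.1913  0.028 ]
 [ 0.3747 -0.179   0.028 ]] [[ 0.3374 -0.2922  0.004 ]]
```

Emit:
apply_moves --motion '[0.006,0.005,-0.06,0,0,0,0.085,0.006,0.005,-0.11,0,0,0,0.085,0.006,0.005,-0.143,0,0,0,0.085,0.006,0.005,-0.143,0,0,0,0.085,0.006,0.005,-0.143,0,0,0,0,0.006,0.005,-0.143,0,0,0,0,0.006,0.005,-0.143,0,0,0,0,0.006,0.005,-0.143,0,0,0,0,0.006,0.005,-0.143,0,0,0,0,0.006,0.005,-0.143,0,0,0,0]' --squeeze 80

```text
time_s: 26.62
position: [0.3894, -0.2061, 0.0273]
tcp_rot: [0.001, -0.59, 0.807, -0.001]
ft_force: [-0.8, 1.7, 8.0]
grip_width: 0.443
grasp_force: 80.4
```

Emit:
apply_moves --motion '[0,0,0.05,0,0,0,0,0,0,0.11,0,0,0,0,0.02,0.06,0.125,0,0,9,0,0.04,0.12,0.125,0,0,18,0,0.06,0.18,0.125,0,0,18,0,0.08,0.24,0.125,0,0,18,0,0.1,0.3,0.125,0,0,18,0,0.12,0.36,0.125,0,0,18,0,0.141,0.42,0.125,0,0,18,0,0.141,0.42,0.125,0,0,18,0]'

```text
time_s: 27.88
position: [0.5295, 0.2177, 0.1505]
tcp_rot: [-0.001, 0.71, -0.704, -0.0]
ft_force: [-0.7, -2.4, -0.1]
grip_width: 0.448
grasp_force: 80.5
```

```bash
python3 - <<'E'
from h import *
s=readout.sense();print(s['position'],s['tcp_rot'],s['grip_width'],s['ft_force'])
snap('wrist','w9.png')
E
```

```text
[0.52951143 0.21771639 0.15045101] [-5.32266618e-04  7.09930838e-01 -7.04271196e-01 -6.21083685e-05] 0.4479114793729183 [-0.71283871 -2.37843589 -0.06156762]
```

View pics/w9.png

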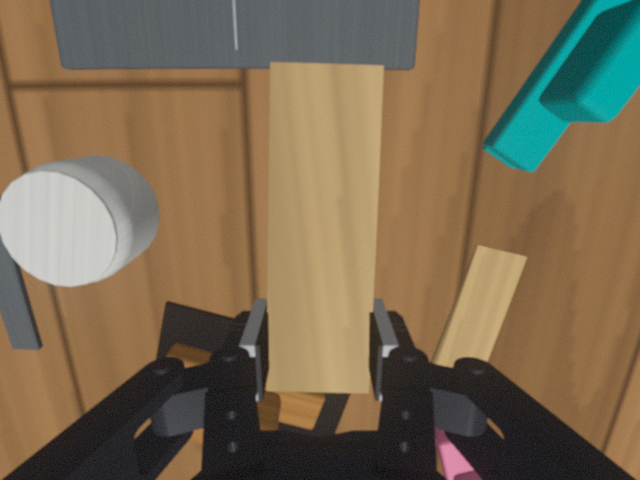

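The wedge is held straight, with its tip at (270..383,65). The plate's left edge runs along row 68 from column 62 to 414.

```bash
python3 - <<'E'
from h import *
b=.1505-.0273
print(px2w('wrist',[(270,63),(383,66)],b+.004,'w9.png'),px2w('wrist',[(268,391),(370,392)],b+.028,'w9.png'))
print(px2w('wrist',[(62,68)],.025,'w9.png'),px2w('wrist',[(414,69)],.02,'w9.png'))
E
```

```text
[[0.5478 0.1186 0.1272]
 [0.508  0.1193 0.1272]] [[0.5495 0.2379 0.1512]
 [0.5098 0.2381 0.1512]]
[[0.6879 0.107  0.025 ]] [[0.4719 0.107  0.02  ]]
```

Emit:
apply_moves --motion '[0.003,0,-0.05,0,0,0,0,0.003,0,-0.1,0,0,0,0,0.003,0,-0.12,0,0,0,0,0.003,0,-0.12,0,0,0,0,0.003,0,-0.1225,0,0,0,0,0.003,0,-0.1225,0,0,0,0]'

```text
time_s: 28.68
position: [0.5321, 0.2141, 0.0288]
tcp_rot: [-0.001, 0.709, -0.706, 0.0]
ft_force: [-0.4, 0.2, -0.9]
grip_width: 0.445
grasp_force: 80.8
```

Emit:
apply_moves --motion '[0,0,-0.0012,0,0,0,0,0,-0.006,-0.0012,0,0,0,0,0,-0.013,-0.0012,0,0,0,0,0,-0.02,-0.0012,0,0,0,0,0,-0.026,-0.0012,0,0,0,0,0,-0.032,-0.0012,0,0,0,0,0,-0.038,-0.0012,0,0,0,0]'

```text
time_s: 29.55
position: [0.5325, 0.1767, 0.0273]
tcp_rot: [-0.001, 0.709, -0.705, -0.0]
ft_force: [-0.2, 11.2, 4.8]
grip_width: 0.45
grasp_force: 81.5
```

Emit:
apply_moves --motion '[0,-0.006,0,0,0,0,0,0,-0.012,0,0,0,0,0,0,-0.018,0,0,0,0,0,0,-0.024,0,0,0,0,0,0,-0.024,0,0,0,0,0]'

```text
time_s: 30.18
position: [0.5337, 0.1553, 0.0275]
tcp_rot: [-0.004, 0.709, -0.705, -0.0]
ft_force: [4.2, 13.3, 1.1]
grip_width: 0.449
grasp_force: 80.9
```

Emit:
apply_moves --motion '[0,-0.005,0,0,0,0,0,0,-0.01,0,0,0,0,0,0,-0.014,0,0,0,0,0,0,-0.014,0,0,0,0,0,0,-0.014,0,0,0,0,0,0,-0.014,0,0,0,0,0,0,-0.014,0,0,0,0,0,0,-0.014,0,0,0,0,0]'

```text
time_s: 31.18
position: [0.5335, 0.1414, 0.0273]
tcp_rot: [-0.003, 0.709, -0.705, -0.0]
ft_force: [1.8, 14.2, 1.3]
grip_width: 0.445
grasp_force: 81.0
```

```bash
python3 - <<'E'
from h import *
print(w2px('top',[[.582,-.034,.062],[.582,-.134,.062],[.582,.066,.062]]),w2px('scene',[[.582,-.034,.062]]))
t=snap('top','t10.png'); s=snap('scene','s10.png'); w=snap('wrist','w10.png')
def c(i,u,v,a,b,W,H): return cv2.resize(i[v-b:v+b,u-a:u+a],(W,H),interpolation=cv2.INTER_CUBIC)
u,v=map(int,w2px('top',[[.582,-.034,.062]])[0]); p,q=map(int,w2px('scene',[[.582,-.034,.062]])[0])
cv2.imwrite('pics/v10.png',np.vstack([c(t,u,v,50,15,800,240),np.hstack([c(s,p,q,40,30,400,300),cv2.resize(w,(400,300))])]))
E
```

```text
[[351.3 227.3]
 [395.8 227.7]
 [306.7 226.8]] [[299.4 196.3]]
```

View pics/v10.png

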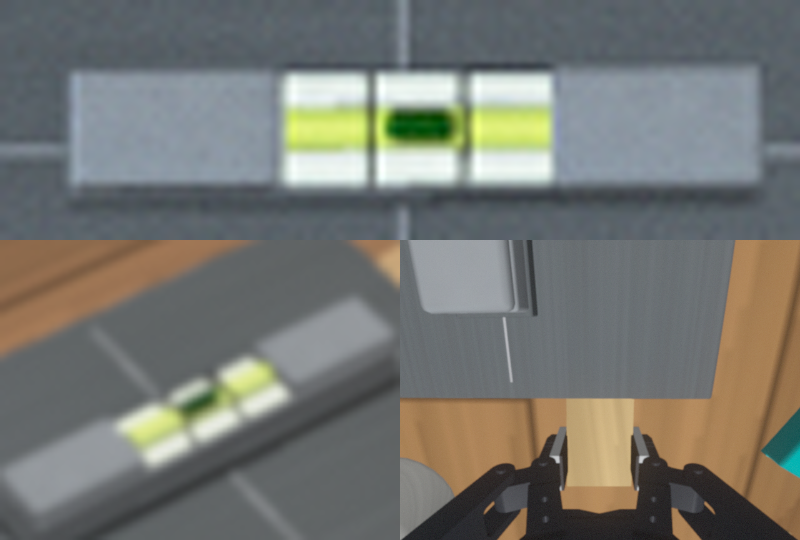

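The bubble is almost centred: lines at 371 and 465, bubble from 386 to 455. I'll measure it to sub-pixel.

```bash
cat > b.py <<'E'
from h import *
def meas():
    im=np.mean([read_camera('top').astype(float) for _ in range(4)],0)
    g=im[:,:,1]; r=im[222:233,333:373]
    strip=im[226:229,:,:].mean(0)  # vial rows
    white=np.vstack([im[219:223],im[231:234]]).mean(0).mean(1)
    # lines: dark dips in white rows
    u=np.arange(640); cols=[]
    for a,b in((342,352),(353,364)):
        w=np.clip(np.percentile(white[a:b],80)-white[a:b],0,None); w[w<.3*w.max()]=0; cols.append((u[a:b]*w).sum()/w.sum())
    d=np.clip(150-strip[:,1],0,None)[344:364]; 
    return cols,np.mean(cols),(u[344:364]*d).sum()/d.sum(), strip[344:364,1].round()
if __name__=='__main__':
    c,m,b,s=meas(); print(c,m,b,'lean %.4f'%((b-m)*200/89.1/4*.01),s)
E
python3 b.py
```

```text
[np.float64(347.0), np.float64(358.5389132059357)] 352.76945660296786 353.214188060155 lean 0.0025 [233. 236. 217. 131. 235. 148.  89.  78.  80.  80.  81.  80.  78. 119.
 168. 135. 240. 234. 233. 233.]
```

Emit:
apply_moves --motion '[0,-0.0015,0,0,0,0,0,0,-0.003,0,0,0,0,0,0,-0.003,0,0,0,0,0,0,-0.003,0,0,0,0,0,0,-0.003,0,0,0,0,0,0,-0.003,0,0,0,0,0,0,-0.003,0,0,0,0,0,0,-0.003,0,0,0,0,0,0,-0.003,0,0,0,0,0,0,-0.003,0,0,0,0,0]'

```text
time_s: 32.78
position: [0.5335, 0.139, 0.0273]
tcp_rot: [-0.004, 0.709, -0.705, -0.001]
ft_force: [2.1, 16.2, 1.5]
grip_width: 0.447
grasp_force: 80.9
```

```bash
python3 b.py
```

```text
[np.float64(347.0), np.float64(358.5276703855075)] 352.76383519275373 352.9444777911164 lean 0.0010 [233. 235. 220. 156. 226. 106.  82.  81.  81.  81.  81.  79.  74. 145.
 217. 134. 240. 234. 234. 233.]
```

The bubble is now centred within about 0.2 px. I'll release the wedge, go up and check again.

Emit:
apply_moves --motion '[0,0,0,0,0,0,0.06,0,0,0,0,0,0,0.085,0,0,0,0,0,0,0.085,0,0,0,0,0,0,0.085,0,0,0.04,0,0,0,0.085,0,0,0.09,0,0,0,0.085,0,0,0.15,0,0,0,0.085,0,0.03,0.17,0,0,0,0.085,0,0.03,0.17,0,0,0,0.085,0,0.03,0.17,0,0,0,0.085]'

```text
time_s: 34.22
position: [0.5313, 0.1649, 0.1958]
tcp_rot: [0.001, 0.709, -0.705, -0.0]
ft_force: [0.3, -1.5, -0.6]
grip_width: 0.998
grasp_force: 0.0
```

```bash
python3 b.py
```

```text
[np.float64(347.0), np.float64(358.53077424967375)] 352.7653871248369 353.2848146557894 lean 0.0029 [231. 233. 214. 127. 231. 146.  88.  77.  80.  79.  79.  80.  77. 105.
 142. 138. 238. 232. 231. 232.]
```

Emit:
apply_moves --motion '[0.025,-0.05,-0.01,0,0,0,0.085,0.05,-0.1,-0.02,0,0,0,0.085,0.05,-0.15,-0.02,0,0,0,0.085,0.05,-0.2,-0.02,0,0,0,0.085,0.05,-0.2,-0.02,0,0,0,0.085,0.05,-0.2,-0.02,0,0,0,0.085,0.05,-0.2,-0.02,0,0,0,0.085,0.05,-0.2,-0.02,0,0,0,0.085]'

```text
time_s: 35.42
position: [0.5819, -0.0339, 0.1768]
tcp_rot: [-0.0, 0.709, -0.705, -0.0]
ft_force: [0.0, -0.0, -0.0]
grip_width: 0.994
grasp_force: 0.0
```

```bash
python3 - <<'E'
from h import *
snap('wrist','w11.png'); a=cv2.imread('pics/raw_w11.png')
u,v=map(int,w2px('wrist',[[.582,-.034,.062]],'w11.png')[0]); print(u,v)
s=np.median(a[:,u-2:u+3].astype(float),1); print(s[v-60:v+60,1].astype(int).tolist()); q=a[:,u+14:u+18].mean((1,2)); print(q[v-60:v+60].astype(int).tolist())
cv2.imwrite('pics/v11.png',cv2.resize(a[v-75:v+75,u-100:u+100],None,fx=4,fy=4,interpolation=cv2.INTER_CUBIC))
E
```

```text
319 246
[211, 220, 221, 220, 221, 221, 221, 220, 221, 221, 221, 221, 221, 220, 221, 222, 221, 220, 221, 220, 221, 221, 220, 221, 221, 220, 220, 219, 219, 219, 220, 220, 220, 219, 211, 172, 104, 89, 124, 141, 122, 92, 92, 98, 103, 104, 107, 103, 107, 105, 107, 106, 105, 106, 107, 103, 106, 105, 106, 104, 105, 105, 109, 108, 107, 114, 121, 147, 190, 217, 221, 222, 206, 151, 98, 156, 208, 221, 222, 221, 221, 221, 222, 223, 222, 222, 222, 222, 223, 222, 221, 221, 222, 223, 221, 222, 223, 222, 222, 222, 222, 222, 221, 212, 197, 187, 169, 138, 128, 141, 152, 161, 162, 163, 162, 162, 161, 161, 161, 161]
[220, 219, 219, 219, 219, 219, 219, 220, 221, 220, 221, 220, 220, 220, 220, 220, 220, 219, 220, 220, 220, 220, 220, 221, 221, 220, 220, 220, 220, 220, 220, 213, 185, 127, 117, 168, 195, 205, 215, 220, 222, 222, 221, 221, 221, 221, 222, 221, 220, 220, 219, 220, 219, 219, 220, 219, 220, 220, 219, 220, 220, 221, 220, 220, 220, 220, 220, 221, 206, 155, 99, 156, 202, 208, 204, 211, 219, 222, 222, 222, 221, 222, 222, 222, 222, 221, 221, 222, 222, 222, 222, 222, 222, 223, 222, 222, 223, 222, 223, 222, 222, 222, 214, 186, 135, 105, 109, 117, 128, 139, 151, 156, 159, 159, 159, 159, 159, 160, 159, 160]
```

View pics/v11.png

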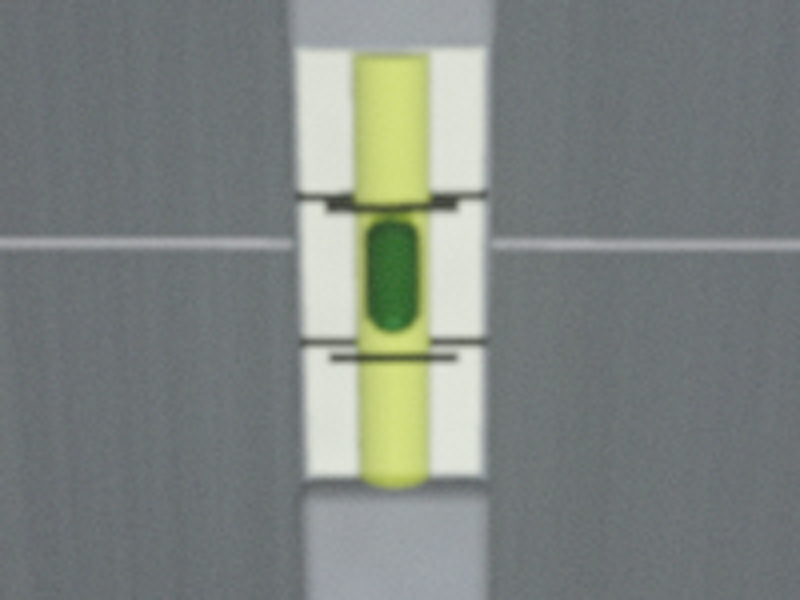

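The close view shows the bubble (221–331) about 5 of 150 px towards -y from the middle of its lines (206, 356), about 0.002 rad. It relaxed a little on release, so I'll tap the wedge in slightly with closed fingers on its thick end.

Emit:
apply_moves --motion '[-0.02,0.06,0,0,0,0,0,-0.04,0.12,0,0,0,0,0,-0.051,0.18,0,0,0,0,0,-0.051,0.23,0,0,0,0,0,-0.051,0.23,-0.06,0,0,0,0,-0.051,0.23,-0.12,0,0,0,0,-0.051,0.23,-0.146,0,0,0,0,-0.051,0.23,-0.146,0,0,0,0,-0.051,0.23,-0.146,0,0,0,0]'

```text
time_s: 36.6
position: [0.5319, 0.196, 0.0324]
tcp_rot: [-0.001, 0.709, -0.705, 0.0]
ft_force: [1.4, -0.1, 0.1]
grip_width: 0.002
grasp_force: 0.0
```

Emit:
apply_moves --motion '[0,-0.005,0,0,0,0,0,0,-0.01,0,0,0,0,0,0,-0.015,0,0,0,0,0,0,-0.018,0,0,0,0,0,0,-0.02,0,0,0,0,0,0,-0.02,0,0,0,0,0]'

```text
time_s: 37.35
position: [0.5308, 0.1751, 0.0308]
tcp_rot: [0.0, 0.709, -0.705, -0.0]
ft_force: [0.7, 0.6, 0.0]
grip_width: -0.0
grasp_force: 0.0
```

Emit:
apply_moves --motion '[0,-0.001,0,0,0,0,0,0,-0.002,0,0,0,0,0,0,-0.003,0,0,0,0,0,0,-0.003,0,0,0,0,0]'

```text
time_s: 37.85
position: [0.5308, 0.1722, 0.0308]
tcp_rot: [0.0, 0.709, -0.705, -0.0]
ft_force: [-0.4, -1.3, 0.3]
grip_width: 0.004
grasp_force: 0.0
```

Emit:
apply_moves --motion '[0,-0.001,0,0,0,0,0,0,-0.002,0,0,0,0,0,0,-0.002,0,0,0,0,0]'

```text
time_s: 38.22
position: [0.5309, 0.1713, 0.0308]
tcp_rot: [-0.001, 0.709, -0.705, -0.0]
ft_force: [-0.4, 5.3, 0.4]
grip_width: -0.0
grasp_force: 2.5
```

Emit:
apply_moves --motion '[0,-0.001,0,0,0,0,0,0,-0.002,0,0,0,0,0,0,-0.003,0,0,0,0,0,0,-0.003,0,0,0,0,0]'

```text
time_s: 38.72
position: [0.5314, 0.1707, 0.0309]
tcp_rot: [-0.003, 0.709, -0.705, -0.001]
ft_force: [-2.1, 13.6, -2.8]
grip_width: 0.002
grasp_force: 6.5
```

```bash
python3 b.py
```

```text
[np.float64(347.0), np.float64(358.5298673740053)] 352.76493368700267 353.31378646527463 lean 0.0031 [233. 235. 217. 130. 234. 154.  90.  78.  81.  80.  80.  80.  77. 105.
 151. 137. 240. 234. 232. 233.]
```

Not moving yet, since the force is still below the friction. A bit further.

Emit:
apply_moves --motion '[0,-0.001,0,0,0,0,0,0,-0.002,0,0,0,0,0,0,-0.002,0,0,0,0,0,0,-0.002,0,0,0,0,0,0,-0.002,0,0,0,0,0,0,-0.002,0,0,0,0,0]'

```text
time_s: 39.67
position: [0.5317, 0.169, 0.0309]
tcp_rot: [-0.003, 0.709, -0.705, -0.001]
ft_force: [-1.1, 14.1, -3.1]
grip_width: 0.001
grasp_force: 6.8
```

```bash
python3 b.py
```

```text
[np.float64(347.0), np.float64(358.53186837214383)] 352.76593418607195 352.95125107851595 lean 0.0010 [233. 235. 217. 134. 226. 116.  83.  79.  81.  80.  82.  79.  75. 127.
 184. 135. 239. 234. 233. 233.]
```

Emit:
apply_moves --motion '[0,-0.0008,0,0,0,0,0,0,-0.0015,0,0,0,0,0,0,-0.0015,0,0,0,0,0,0,-0.0015,0,0,0,0,0,0,0.01,0,0,0,0,0,0,0.02,0,0,0,0,0,0,0.02,0,0,0,0,0,0,0.02,0,0,0,0,0,0,0.02,0,0,0,0,0,0,0.02,0,0,0,0,0]'

```text
time_s: 41.12
position: [0.5309, 0.1849, 0.0308]
tcp_rot: [0.0, 0.709, -0.705, 0.0]
ft_force: [-0.1, 0.6, 0.3]
grip_width: -0.002
grasp_force: 0.0
```

```bash
python3 b.py
```

```text
[np.float64(347.0), np.float64(358.5280985373364)] 352.7640492686682 352.92479764532743 lean 0.0009 [232. 234. 221. 151. 209. 105.  77.  80.  80.  81.  80.  80.  71. 147.
 217. 132. 239. 234. 233. 233.]
```

With the robot off it, the bubble is centred: edges at 348.5 and 357.1, lines' middle at 352.85. Now I'll fetch the level.

Emit:
apply_moves --motion '[0,0.01,0.06,0,0,0,0,0,0.01,0.12,0,0,0,0.085,0.02,-0.05,0.12,0,0,0,0.085,0.04,-0.11,0.12,0,0,0,0.085,0.051,-0.17,0.12,0,0,0,0.085,0.051,-0.219,0.12,0,0,0,0.085,0.051,-0.219,0.12,0,0,0,0.085,0.051,-0.219,0.12,0,0,0,0.085]'

```text
time_s: 42.32
position: [0.5818, -0.0337, 0.1507]
tcp_rot: [-0.0, 0.709, -0.706, -0.0]
ft_force: [0.6, 0.0, 0.9]
grip_width: 0.993
grasp_force: 0.0
```

Emit:
apply_moves --motion '[0,0,-0.05,0,0,0,0.085,0,0,-0.086,0,0,0,0.085,0,0,-0.086,0,0,0,0.085,0,0,-0.086,0,0,0,0,0,0,-0.086,0,0,0,0,0,0,-0.086,0,0,0,0,0,0,-0.086,0,0,0,0,0,0,-0.086,0,0,0,0]'

```text
time_s: 43.32
position: [0.583, -0.0335, 0.0667]
tcp_rot: [-0.001, 0.709, -0.705, 0.001]
ft_force: [-1.5, 2.0, 5.1]
grip_width: 0.368
grasp_force: 79.3
```

Emit:
apply_moves --motion '[0,0,0.04,0,0,0,0,0,0,0.09,0,0,0,0,-0.015,-0.06,0.09,0,0,-10,0,-0.03,-0.12,0.09,0,0,-20,0,-0.045,-0.18,0.09,0,0,-30,0,-0.06,-0.24,0.09,0,0,-40,0,-0.075,-0.3,0.09,0,0,-50,0,-0.087,-0.36,0.09,0,0,-60,0,-0.087,-0.3775,0.09,0,0,-70,0,-0.087,-0.3775,0.09,0,0,-80,0]'

```text
time_s: 44.58
position: [0.4935, -0.4126, 0.1533]
tcp_rot: [-0.001, -0.085, 0.996, 0.001]
ft_force: [-0.8, -0.1, -4.8]
grip_width: 0.366
grasp_force: 81.5
```

Emit:
apply_moves --motion '[0,0,0,0,0,-10,0,0,0,0,0,0,-20,0,0,0,0,0,0,-23,0,0,0,-0.04,0,0,-23,0,0,0,-0.04,0,0,-23,0,0,0,-0.04,0,0,-23,0]'

```text
time_s: 45.32
position: [0.495, -0.4116, 0.1157]
tcp_rot: [0.0, 0.111, 0.994, -0.0]
ft_force: [0.3, 0.7, -4.3]
grip_width: 0.367
grasp_force: 81.5
```

```bash
python3 - <<'E'
from h import *
s=readout.sense();print(s['position'],s['tcp_rot'],s['grip_width'],s['ft_force'])
a=snap('wrist','w12.png'); t=snap('top','t12.png',(280,170,480,320),1.5)
a[255:480,340:640]=t; cv2.imwrite('pics/w12.png',a)
E
```

```text
[ 0.4950223  -0.41160836  0.11569166] [ 8.24204627e-05  1.10668694e-01  9.93857284e-01 -3.64949644e-04] 0.3674084077422269 [ 0.28248269  0.67875637 -4.32688706]
```

View pics/w12.png

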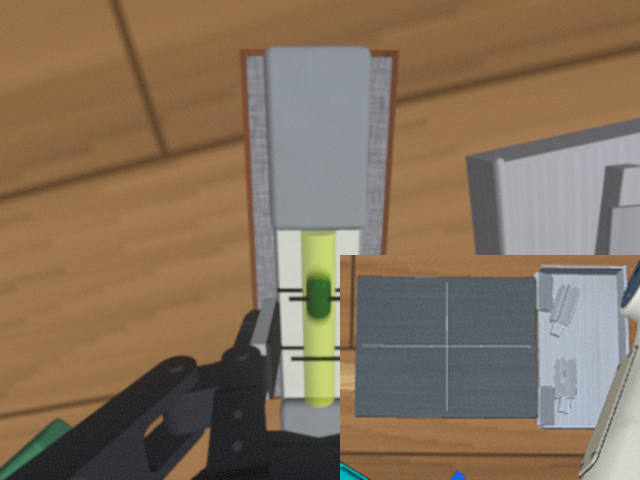

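The level hangs centred over the pad, with the pad's edges at columns 242 and 398 and the level's middle at 318. I'll lower it.

Emit:
apply_moves --motion '[0,0,-0.04,0,0,0,0,0,0,-0.065,0,0,0,0,0,0,-0.069,0,0,0,0,0,0,-0.069,0,0,0,0]'

```text
time_s: 45.92
position: [0.4957, -0.4119, 0.0474]
tcp_rot: [0.001, 0.111, 0.994, -0.001]
ft_force: [0.4, -0.5, -3.9]
grip_width: 0.368
grasp_force: 81.5
```

Emit:
apply_moves --motion '[0,0,-0.001,0,0,0,0,0,0,-0.002,0,0,0,0,0,0,-0.003,0,0,0,0,0,0,-0.003,0,0,0,0]'

```text
time_s: 46.42
position: [0.4953, -0.4115, 0.0444]
tcp_rot: [0.001, 0.111, 0.994, -0.001]
ft_force: [-1.3, 4.3, 6.2]
grip_width: 0.368
grasp_force: 82.7
```

Emit:
apply_moves --motion '[0,0,0,0,0,0,0.085,0,0,0,0,0,0,0.085,0,0,0,0,0,0,0.085,0,0,0,0,0,0,0.085,0,0,0.04,0,0,0,0.085,0,0,0.1,0,0,0,0.085,-0.05,0.03,0.16,0,0,0,0.085,-0.1,0.06,0.2,0,0,0,0.085,-0.1,0.06,0.2,0,0,0,0.085]'

```text
time_s: 47.55
position: [0.3938, -0.3509, 0.246]
tcp_rot: [0.002, 0.111, 0.994, -0.001]
ft_force: [0.6, 0.0, -0.6]
grip_width: 0.995
grasp_force: 0.0
```

```bash
python3 - <<'E'
from h import *
a=snap('top','t13.png',(140,160,560,350),640/420); w=snap('wrist','w13.png'); s=snap('scene','s13.png',(90,80,490,330),1)
r=cv2.resize
cv2.imwrite('pics/v13.png',np.vstack([r(a,(700,316)),np.hstack([r(w,(350,262)),r(s,(350,262))])]))
print(readout.sense()['time_s'])
E
```

```text
47.7
```

View pics/v13.png

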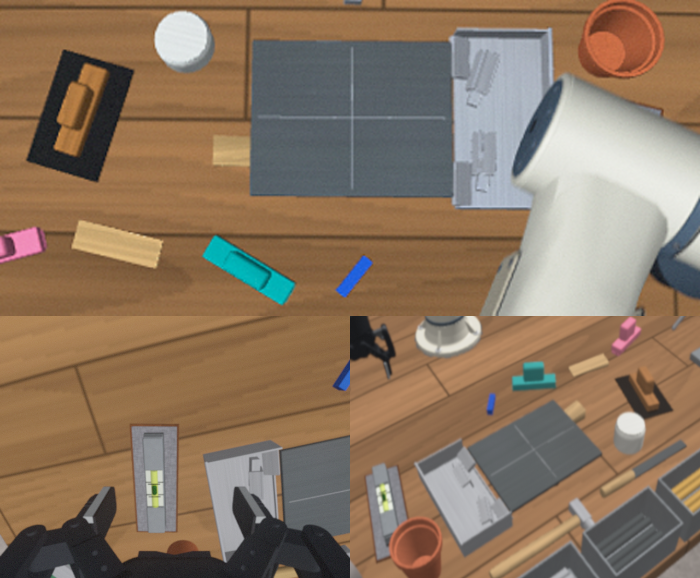

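The final view shows the scraper on its mat, the wedge under the plate's left end, the offcuts in the pan and the level centred on its pad. I'm handing in the job.

```bash
python3 -c "
from plant import env; print(env.finish_job())"
```

```text
the job is handed in; nothing more can be done
None
```

The job is handed in at about 48 s, verdict not shown: all six offcuts are in the chip pan (two lean inside against its lip), the scraper is on its mat, the bubble read centred with the tall wedge left in place, and the level is back on the middle of its felt pad.

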